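# Lifeboat held over the hull with tongs

## Task

Take the small sprung tongs off their wooden rest and use them to pick the olive lifeboat off its drying stand: its paint is fresh, so only the tong jaws may touch it, never the robot's own fingers. Carry it to the grey hull in the bench clamp and hold it level a few centimetres above the empty pair of brass chocks on the deck (the pair beside it already carries a boat); finish while still holding it there in the tongs. Do not drop the boat on the way, and leave the bell, the paint jars, the glue bottle and the sanding stick where they are.

Things in the scene. Friction and masses are not known exactly. Their poses are not given: they have to be found in the camera images.
- tongs: Small sprung tongs lying flat on a raised wooden rest: two steel arms in a V from a brass pin, red grip pads outside the arms, black jaw pads at the open ends. 80 g, 180 mm long, 12 to 16 mm tall. Origin: midway between the red pads, at the underside (40 mm above the table at the start); x along the centre line to the jaws, z up. Pin at x = -100 mm. Balance point within 5 mm of the origin.
- tongs_grip (a point): Point midway between the red grip pads, 8 mm above the tongs' underside: the place to grip, closing across the arms. Pads are 24 mm long (along x), 16 mm tall. Relaxed, the tongs measure 60 mm over them; a spring pushes each pad out with 4 N, rising to 7 N. Squeezed to about 50 mm the tongs can be carried with the jaws still 52 mm apart; at 30 mm the jaws hold a 22 mm wide thing.
- tongs_jaws (a point): Point midway between the two black jaw pads, 8 mm above the tongs' underside, 62 mm ahead of tongs_grip. Jaw pads are 24 mm long and 16 mm tall, 66 mm apart inside when relaxed; the gap shrinks 1.6 mm for each mm of squeeze at the red pads, and the jaws are parallel at 22 mm. Both arms move alike, so this point stays in the middle.
- tong_arm_left (a joint): Closing angle of each tong arm: 0 relaxed (jaws 66 mm apart), about 0.14 rad with the lifeboat between the jaws, 0.2 rad shut.
- tong_rest: Fixed dark wooden tong rest, 200 x 50 mm base board 8 mm high with two upright supports 40 mm high, the front one 94 mm wide. Origin on the table under the tongs' grip point, x towards the tong jaws. Between the supports (38 mm ahead of the grip point to 87 mm behind it) it is open for the fingers.
- lifeboat: The olive plastic lifeboat to pick up, 62 mm long (x), 22 mm wide (y) with upright sides, 18 mm high, about 15 to 31 g, nearly the same at both ends. Origin at the centre of its underside. It stands loose on a round drying stand, its underside 60 mm above the table.
- boat_place (a point): Centre of the empty pair of 4 mm brass chocks on the hull's wooden deck, at the chocks' top, 89 mm above the table. Nothing near it is taller than 10 mm except the boat mounted farther forward, which rises 20 mm above this point and starts 70 mm from it.
- hull: Grey and red plastic ship hull, fixed in a black cast iron bench clamp, 254 mm long and 60 mm wide. Origin on the table under its middle, x towards the bow. The empty chocks are at x = -50 mm, nearer the stern, on the centre line; a second olive lifeboat is fixed at x = +52 mm.
- stand_a: Fixed drying stand that carries the lifeboat: wooden foot 64 mm across and 12 mm high, thin post, cork top 20 mm across at 60 mm height. Origin at its foot's underside centre.
- stand_b: Fixed drying stand of the same shape that carries the bell. Origin at its foot's underside centre.
- bell: Pewter ship's bell, 31 mm across and 33 mm high, loose on top of its stand. Leave alone. Origin at its underside centre.
- paint_jar_grey: Paint jar with grey cap, 34 mm across and 42 mm high, behind the stands. Leave alone. Origin at its underside centre.
- paint_jar_red: Paint jar with red cap, 34 mm across and 42 mm high. Leave alone. Origin at its underside centre.
- glue_bottle: Glue bottle with orange cap, 36 mm across and 85 mm high. Leave alone. Origin at its underside centre.
- sanding_stick: Flat wooden sanding stick, 150 x 20 x 5 mm, lying on the table between robot and stands. Leave alone. Origin at its underside centre.
Not all that is in view belongs to the job. There is more than one size of the tongs; the one meant has the size given above. Leave any white look-alike of the lifeboat alone.

How it is judged (in metres and radians):
On the way, in this order (a step that is already met when the one before it is completed fails the run):
1. the tongs are lifted clear of their rest in the gripper (height (world z) of tongs above 0.055 m and contact force between the fingers and tongs above 1 N), for 0.2 s.
2. the lifeboat is lifted off its stand in the tong jaws (height (world z) of lifeboat above 0.075 m and contact force between tongs and lifeboat above 1 N and contact force between the fingers and tongs above 1 N), for 0.2 s.
At the end, for the whole second after the job is handed in: The lifeboat is held still in the tong jaws, the tongs held by the gripper: its centre within 30 mm of the empty chocks seen from above, its underside 15 to 120 mm above the chocks' top, tilted less than 20 degrees, neither boat nor tongs touching the hull, the boat touching nothing but the tongs (horizontal distance between lifeboat and boat_place below 0.03 m and z of lifeboat in the frame of boat_place between 0.015 and 0.12 m and angle between lifeboat's own z axis and vertical below 0.35 rad and linear speed of lifeboat below 0.03 m/s and contact force between tongs and lifeboat above 1 N and contact force between the fingers and tongs above 1 N and contact force between lifeboat and the arm below 0.1 N and contact force between each of lifeboat, tongs and hull below 0.1 N); the arm keeps its last pose, push and grip.
It fails at once if the robot's own fingers or arm touch the lifeboat (contact force between lifeboat and the fingers above 0.3 N or contact force between lifeboat and the arm above 0.3 N).
It fails at once if the lifeboat is knocked off or dropped (height (world z) of lifeboat below 0.045 m).
It fails at once if the bell is disturbed (distance of bell from where it was at the start of the episode above 0.02 m).
It fails at once if a jar, the glue bottle or the sanding stick is moved more than 30 mm (distance of any of paint_jar_grey, paint_jar_red, glue_bottle, sanding_stick from where it was at the start of the episode above 0.03 m).
It also fails if it takes over 45 s, if anything falls off the work surface, if the arm or the gripper's body presses on something with over 40 N, if the wrist force passes 120 N, or if a joint passes its speed limit or range.

## Robot

A 7-joint arm with a two-finger parallel gripper is mounted at the origin on the work surface. World frame = base frame: x ahead of the robot, y to its left, z up, the work surface at z = 0. Lengths are in mm, angles in rad, forces in N, time in s.
With the tool pointing down it reaches from about 400 to 900 mm from the base axis. Payload 5.5 kg.
Tool frame: the origin (TCP) lies at the very end of the fingers, on their centre line; the grasp point (between the pads) lies 19 mm behind it; z points along the fingers, y is the line along which they close (so a half turn about z gives the same grasp; the last joint's range is limited). The gripper opens to 85 mm and grips with 20 to 120 N. Pads are 22 mm wide; open, the fingers measure 114 mm over their backs; the gripper's body (76 mm by 85 mm) begins 54 mm behind the grasp point. The pads swing forward as they close: fully open they stand 13 mm farther back than shut.
Start: joints at [-1.022, 0.501, -0.427, 1.55, 0.221, 1.138, -0.21], TCP at [183.213, 623.645, 231.31] pointing down, gripper open.
Joint ranges: [-2.88, 2.88], [-0.31, 2.03], [-1.54, 1.56], [0.2, 2.42], [-1.41, 4.55], [0.19, 2.02], [-2.57, 2.57]. Speed limits (rad/s): [2.57, 2.57, 3.14, 3.14, 3.14, 3.14, 3.14].

## Interface

Orientations are given as a unit quaternion [x, y, z, w].
In Python, from station import * gives the robot as it stands.
- The arm moves only by the tool carry_out, never from a script. Its argument "increments" is a list of rows, each a list of 2 entries, a list of its own where there are three numbers: the shift along the world's x, y, z in units of 0.4 m (1.0 is 0.4 m), then the turn about the world's z in units of pi rad (1.0 is pi rad). A call has 1 to 20 rows; each row shifts and turns the commanded pose from where the row before left it; what a row does not reach is not made up. A row lasts 1/12 s, in which the tool goes at most 41.7 mm and 7.16 degrees, less where a joint would pass 70% of its speed; a pose out of reach is approached as far as the arm can. A call with a number of a shift or a turn outside -1 to 1 is refused whole. A call with a gripper value outside its range is refused whole. "claw" is the opening, from 0 (shut) to 1 (fully open), set as the call begins (left out, the last holds). The fingers move at their own pace and stop on an object; the grip force is fixed at half the most. Time passes only in rows, so rows that do not move let the fingers close. It gives the time, the measured TCP pose, the force, the opening and the grip force at its end, in the units of the state.
- get_state(): the state, without advancing time (a new reading comes with each control period).
- get_image(name): name is "scene" or "top"; returns a dict with "frame" (384x512x3 uint8, red, green, blue), "depth" (384x512 float32, mm along the optical axis (not along the pixel's ray), 0 where there is no reading), "intrinsics" (3x3 intrinsics, pixels), "D" ([k1, k2, p1, p2, k3] as OpenCV has them; the pictures are not rectified), "camera_from_world" (4x4, takes a point from world to camera coordinates). Camera axes: x right, y up, looking along -z (the intrinsics and any distortion apply to the point x, -y, -z); pixel columns grow to the right and rows downward; lengths in mm; the calibration is good to about 2 mm. A picture is of the moment at which its call begins.
- hand_in(): hands the job in; it is judged then, once.
The state is a dict: "time": time; "joint_positions": joint angles; "joint_vel": joint speeds; "joint_torque": joint torques, N m; "tcp_pos": TCP position; "eef_rot": TCP orientation; "force": force on the tool from outside, world axes, zero at the start; "wrist_torque": the same for the moment, N m; "grip_width": opening from 0.0 (shut) to 1.0 (fully open); "grip_force": force on a finger pad.
Only numpy, scipy, OpenCV 4.12 (cv2) and the standard library are available. Lean on these libraries where they do the work, as an engineer would, in place of code of your own. Each camera call takes 0.05 s, during which the arm holds its last target. There are 200 camera calls.

## Working session

There is one attempt and no reset: what is moved stays moved. The work goes in short steps, Python scripts to look and compute and a tool call to move; the robot and the scene stay as the last step left them, time stands still between calls to the robot, and variables do not carry over. Pictures are saved under pics/ and viewed, at most 10 in all, crops included, and the job is handed in when it is done.

Besides the shell and the picture viewer there is one more tool, called after "Call:" in YAML: its name, and indented under it one key for each argument. carry_out: Moves the arm, as the interface text tells. Its arguments: {"type":"object","properties":{"increments":{"type":"array"},"claw":{"type":"number"}},"required":["increments"]}

```bash
mkdir -p pics; cat > h.py <<'E'
from station import *
import numpy as np, cv2
def grab(n):
    im=get_image(n); np.savez(n+'.npz',**{k:np.array(v) for k,v in im.items()}); return im
def world(im,u,v,d=None):
    K=np.array(im['intrinsics'],float);D=np.array(im['D'],float)
    u,v=np.atleast_1d(u),np.atleast_1d(v)
    if d is None: d=im['depth'][v.astype(int),u.astype(int)]
    p=cv2.undistortPoints(np.stack([u,v],-1).astype(float).reshape(-1,1,2),K,D)[:,0]
    c=np.stack([p[:,0]*d,-p[:,1]*d,-d*np.ones(len(p)),np.ones(len(p))])
    return (np.linalg.inv(np.array(im['camera_from_world']))@c)[:3].T
def cloud(im):
    v,u=np.mgrid[:384,:512]; return world(im,u.ravel(),v.ravel()).reshape(384,512,3)
E
python3 - <<'E'
from h import *
for n in('top','scene'):
    im=grab(n); cv2.imwrite(f'pics/{n}0.png',cv2.resize(im['frame'][:,:,::-1],(800,600)))
s=get_state();print(s['tcp_pos'],s['eef_rot'],s['grip_width'],s['time'])
E
```

```text
[183.11949335 623.007726   230.35587908] [ 1.42406277e-01  9.89807889e-01 -8.75706008e-04 -1.65214628e-04] 1.0032541528022925 0.1
```

View pics/top0.png

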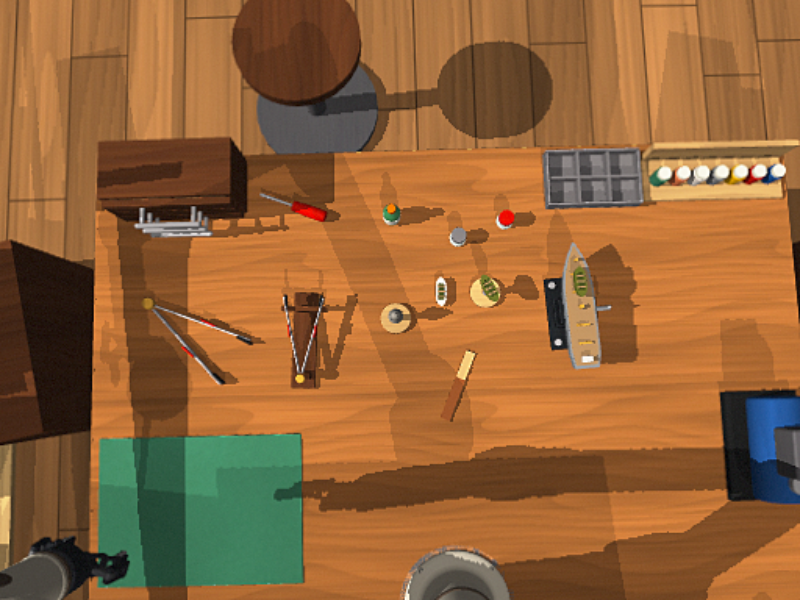

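View pics/scene0.png

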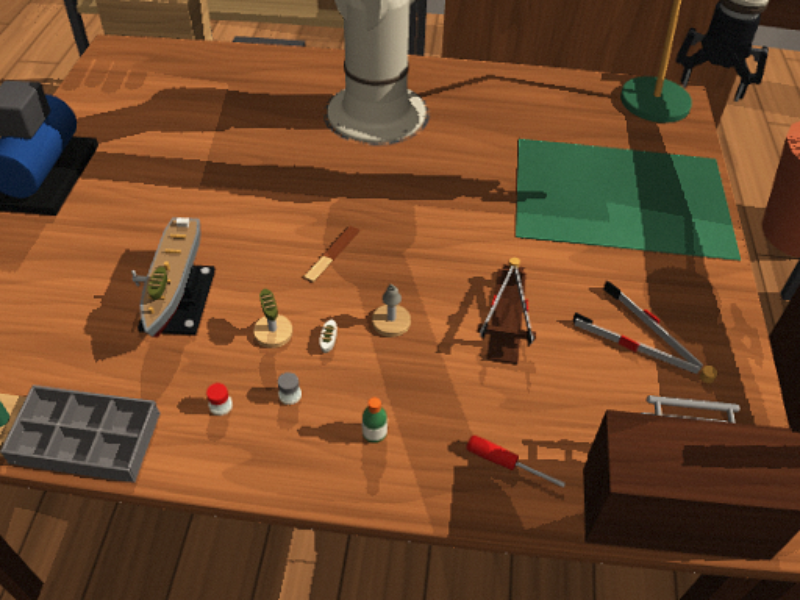

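The top view has +x up and +y left. At 800 px scale, the tongs have their pin at (300,379) and jaws at (287,300) and (321,298). The olive boat is at (488,290), the bell at (397,318), the white look-alike at (441,291), and the hull runs from bow (574,247) to stern (587,365). Next I measure these from depth.

```bash
python3 - <<'E'
from h import *
im=dict(np.load('top.npz'));P=cloud(im);F=im['frame'];hsv=cv2.cvtColor(F,cv2.COLOR_RGB2HSV)
def reg(u0,u1,v0,v1):
    m=np.zeros((384,512),bool);m[int(v0*.64):int(v1*.64),int(u0*.64):int(u1*.64)]=1;return m
def rep(n,m):
    p=P[m]; 
    if len(p)<3: print(n,len(p));return
    c=np.median(p,0);r=cv2.minAreaRect(p[:,:2].astype(np.float32));print(n,len(p),'med',c.round(),'mean',p.mean(0).round(1),'zr',p[:,2].min().round(),p[:,2].max().round(),'rect',np.round(r[0],1),np.round(r[1],1),round(r[2],1))
Z=P[...,2]
t=reg(275,335,285,395)
rep('tongs',t&(Z>46)&(Z<75))
red=((hsv[...,0]<6)|(hsv[...,0]>174))&(hsv[...,1]>170)&(hsv[...,2]>90)
rep('redL',t&red&reg(275,302,285,395)&(Z>35));rep('redR',t&red&reg(305,335,285,395)&(Z>35))
rep('pin',reg(292,309,370,390)&(Z>46)&(Z<75))
rep('jawL',reg(278,296,290,306)&(Z>46));rep('jawR',reg(312,330,288,306)&(Z>46))
b=reg(475,505,270,310)
rep('boat',b&(Z>66)&(Z<90))
rep('foot',reg(465,505,270,310)&(Z>6)&(Z<20))
rep('bell',reg(380,415,300,335)&(Z>60))
rep('white',reg(432,450,270,310)&(Z>5))
h=reg(555,605,240,372)
rep('hull',h&(Z>70))
rep('boat2',h&(Z>98))
br=h&(hsv[...,0]>18)&(hsv[...,0]<30)&(hsv[...,1]>120)&(hsv[...,2]>150)
for v,u in np.argwhere(br&(Z>70)): print(u,v,P[v,u].round(),end=';')
a=cv2.resize(F[175:255,170:220],None,fx=7,fy=7,interpolation=2);c=cv2.resize(F[150:240,345:395],(311,560),interpolation=2)
cv2.imwrite('pics/crop1.png',np.hstack([a,c])[:,:,::-1])
E
```

```text
tongs 192 med [553. 304.  54.] mean [546.9 298.9  53.4] zr 46.0 63.0 rect [548.9 311.6] [ 79.2 179.2] 77.3
redL 6 med [562. 325.  59.] mean [561.7 324.9  58.1] zr 55.0 61.0 rect [561.6 324.9] [16.   0.9] 0.5
redR 10 med [557. 271.  55.] mean [556.9 271.2  55.2] zr 50.0 60.0 rect [557.3 271.2] [ 3.3 23. ] 79.7
pin 35 med [465. 302.  55.] mean [465.8 302.3  54.4] zr 47.0 62.0 rect [468.4 301.7] [17.9 25.1] 89.0
jawL 16 med [624. 331.  55.] mean [623.7 330.6  55. ] zr 47.0 61.0 rect [623.7 331.6] [20.4  6.8] 8.2
jawR 13 med [619. 258.  55.] mean [619.3 258.2  55.2] zr 47.0 63.0 rect [620.1 258.3] [ 6.3 16.9] 79.7
boat 118 med [632. -82.  80.] mean [631.5 -82.2  79.2] zr 67.0 87.0 rect [632.4 -82.2] [57.7 22. ] 27.8
foot 193 med [627. -72.  13.] mean [628.8 -76.3  12.3] zr 6.0 20.0 rect [639.2 -81.2] [82.4 76.9] 87.7
bell 72 med [581. 106.  75.] mean [579.8 106.9  94.5] zr 62.0 1431.0 rect [528.4  98.5] [139.2  28.4] 9.5
white 127 med [635.  11.  19.] mean [632.5  12.9  51.2] zr 5.0 1431.0 rect [563.3  38.7] [ 47.2 241.2] 70.6
hull 1407 med [ 577. -259.   85.] mean [ 578.  -258.4   95.4]
[... 481 characters left out ...]
373 180 [ 635. -264.  109.];367 186 [ 620. -250.   87.];367 187 [ 616. -249.   91.];371 195 [ 591. -260.   90.];372 195 [ 590. -259.  104.];373 195 [ 590. -264.  100.];371 196 [ 588. -259.   92.];372 196 [ 588. -262.   95.];373 196 [ 587. -264.   95.];372 207 [ 554. -261.   91.];373 207 [ 553. -263.   94.];374 207 [ 554. -267.   90.];375 207 [ 554. -271.   89.];376 207 [ 554. -275.   85.];377 207 [ 553. -276.   91.];369 208 [ 551. -251.   91.];370 208 [ 551. -253.   95.];371 219 [ 517. -255.   94.];372 219 [ 517. -259.   89.];373 219 [ 517. -261.   92.];374 219 [ 517. -265.   88.];375 219 [ 517. -268.   91.];376 219 [ 517. -271.   89.];377 219 [ 516. -274.   91.];378 219 [ 516. -278.   88.];
```

View pics/crop1.png

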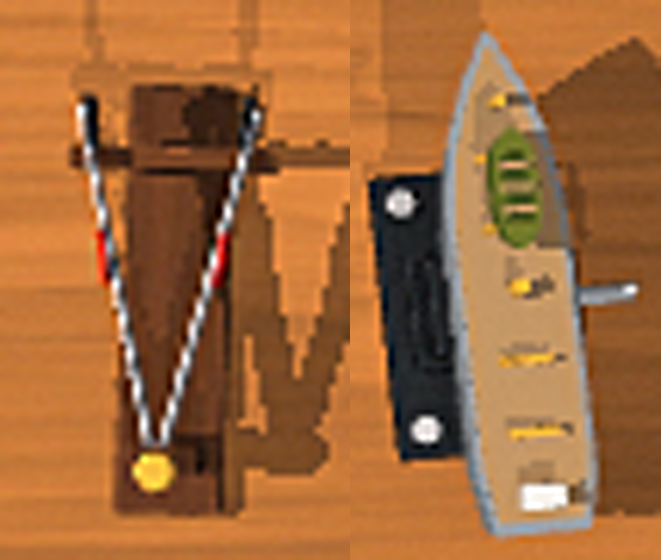

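The crop confirms the small tongs, with red pads about 54 mm apart and the grip near (561,298). The hull's two empty chock bars are centred near (535,-265), and the mounted boat sits towards the bow. Moving above the tongs.

Call:
carry_out:
  increments:
    - [[0.0525,-0.0451,-0.011],0.004]
    - [[0.0525,-0.0451,-0.011],0.004]
    - [[0.0525,-0.0451,-0.011],0.004]
    - [[0.0525,-0.0451,-0.011],0.004]
    - [[0.0525,-0.0451,-0.011],0.004]
    - [[0.0525,-0.0451,-0.011],0.004]
    - [[0.0525,-0.0451,-0.011],0.004]
    - [[0.0525,-0.0451,-0.011],0.004]
    - [[0.0525,-0.0451,-0.011],0.004]
    - [[0.0525,-0.0451,-0.011],0.004]
    - [[0.0525,-0.0451,-0.011],0.004]
    - [[0.0525,-0.0451,-0.011],0.004]
    - [[0.0525,-0.0451,-0.011],0.004]
    - [[0.0525,-0.0451,-0.011],0.004]
    - [[0.0525,-0.0451,-0.011],0.004]
    - [[0.0525,-0.0451,-0.011],0.004]
    - [[0.0525,-0.0451,-0.011],0.004]
    - [[0.0525,-0.0451,-0.011],0.004]
    - [[0,0,0],0]
    - [[0,0,0],0]
  claw: 1

```text
time: 1.77
tcp_pos: [562.4, 296.1, 151.0]
eef_rot: [0.032, 0.999, -0.001, -0.001]
force: [-0.6, 1.2, -0.2]
grip_width: 0.999
grip_force: 0.0
```

```bash
python3 - <<'E'
from h import *
im=dict(np.load('top.npz'));P=cloud(im)
m=np.zeros((384,512),bool);m[172:199,304:324]=1;m&=(P[...,2]>68)&(P[...,2]<90)
p=P[m][:,:2];w,V=np.linalg.eigh(np.cov(p.T));print(V,np.degrees(np.arctan2(V[1,1],V[0,1])),p.mean(0))
im=grab('scene');
i=im['frame'][130:260,260:400];cv2.imwrite('pics/s1.png',cv2.resize(i,(700,600),interpolation=2)[:,:,::-1])
# scene cross-check of boat and tongs
P=cloud(im);hsv=cv2.cvtColor(im['frame'],cv2.COLOR_RGB2HSV)
m=np.zeros((384,512),bool);m[180:206,160:182]=1;m&=(P[...,2]>66)&(P[...,2]<90)
p=P[m][:,:2];w,V=np.linalg.eigh(np.cov(p.T));print('boat scene',p.mean(0),np.degrees(np.arctan2(V[1,1],V[0,1])),cv2.minAreaRect(p.astype(np.float32)))
m=np.zeros((384,512),bool);m[160:220,300:345]=1;m&=(P[...,2]>46)&(P[...,2]<62);p=P[m]
print('tongs scene',cv2.minAreaRect(p[:,:2].astype(np.float32)))
print(get_state()['tcp_pos'],get_state()['eef_rot'])
E
```

```text
[[ 0.41237079 -0.9110161 ]
 [-0.9110161  -0.41237079]] -155.64614885086397 [631.33301503 -82.45875059]
boat scene [636.73002928 -81.50848521] -154.39449514288842 ((633.0481567382812, -83.0145034790039), (59.41065979003906, 21.909738540649414), 23.85098648071289)
tongs scene ((545.0677490234375, 299.98876953125), (79.87361145019531, 179.150634765625), 86.15705108642578)
[561.03104291 298.26384274 151.3723831 ] [ 3.06382285e-02  9.99530253e-01 -1.41710025e-04 -7.42677395e-04]
```

View pics/s1.png

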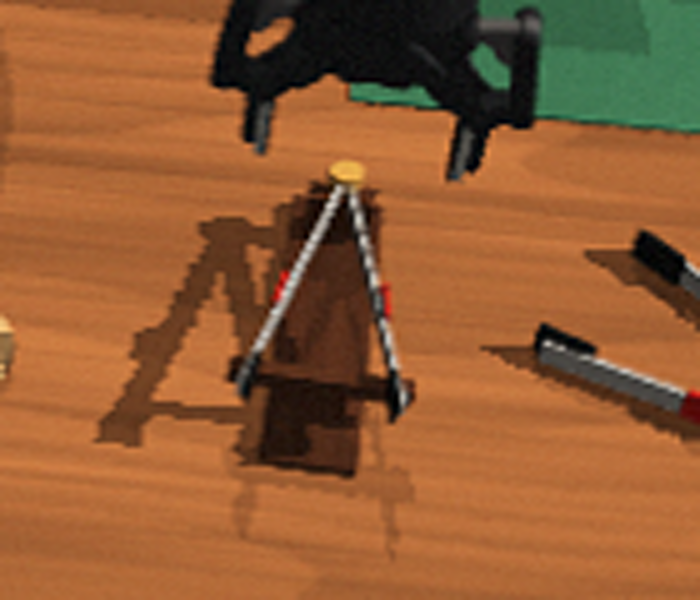

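The gripper hangs straight above the rest, with fingers astride the tongs and well aligned. Descending, then closing to about 50 mm.

Call:
carry_out:
  increments:
    - [[0,0,-0.0263],0]
    - [[0,0,-0.0263],0]
    - [[0,0,-0.0263],0]
    - [[0,0,-0.0263],0]
    - [[0,0,-0.0263],0]
    - [[0,0,-0.0263],0]
    - [[0,0,-0.0263],0]
    - [[0,0,-0.0263],0]
    - [[0,0,-0.0263],0]
    - [[0,0,-0.0263],0]
    - [[0,0,-0.0263],0]
    - [[0,0,-0.0263],0]
    - [[0,0,0],0]
    - [[0,0,0],0]

```text
time: 2.98
tcp_pos: [560.7, 298.6, 25.0]
eef_rot: [0.03, 1.0, -0.0, -0.001]
force: [-0.2, 0.1, 0.4]
grip_width: 1.0
grip_force: 0.0
```

Call:
carry_out:
  increments:
    - [[0,0,0],0]
    - [[0,0,0],0]
    - [[0,0,0],0]
    - [[0,0,0],0]
    - [[0,0,0],0]
    - [[0,0,0],0]
    - [[0,0,0],0]
    - [[0,0,0],0]
    - [[0,0,0],0]
    - [[0,0,0],0]
  claw: 0.58

```text
time: 3.82
tcp_pos: [562.8, 299.8, 27.8]
eef_rot: [0.03, 1.0, 0.001, 0.002]
force: [0.1, 0.5, 6.0]
grip_width: 0.58
grip_force: 5.8
```

```bash
python3 - <<'E'
from h import *
im=grab('scene')
i=im['frame'][130:260,260:400];cv2.imwrite('pics/s2.png',cv2.resize(i,(700,600),interpolation=2)[:,:,::-1])
s=get_state();print(s['tcp_pos'],s['force'],s['grip_width'],s['grip_force'],s['time'])
E
```

```text
[562.84735038 299.81296328  27.81624238] [-0.27624268  0.32708266  6.25340094] 0.5799018789340152 5.78878368018195 3.8667
```

View pics/s2.png

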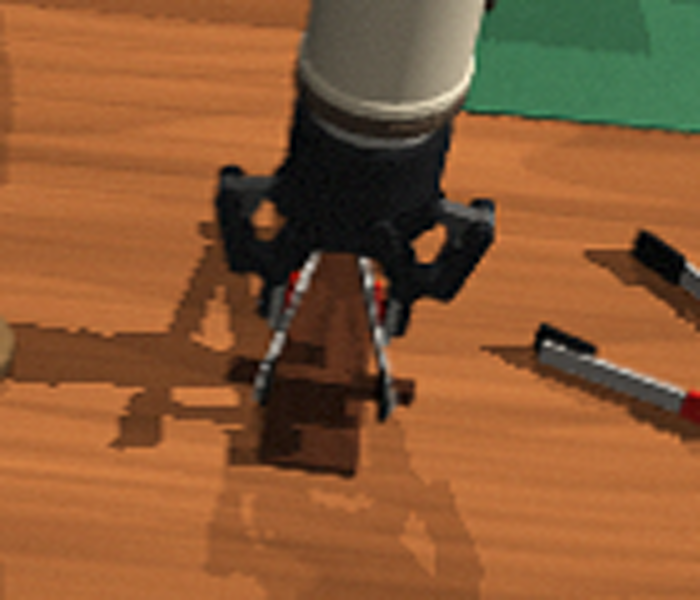

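The pads are held at a 5.8 N grip, with the tongs still on the rest. Lifting.

Call:
carry_out:
  increments:
    - [[0,0,0.01],0]
    - [[0,0,0.02],0]
    - [[0,0,0.027],0]
    - [[0,0,0.027],0]
    - [[0,0,0.027],0]
    - [[0,0,0.027],0]
    - [[0,0,0.027],0]
    - [[0,0,0.027],0]
    - [[0,0,0.027],0]
    - [[0,0,0.027],0]
    - [[0,0,0.027],0]
    - [[0,0,0.027],0]
    - [[0,0,0.01],0]
    - [[0,0,0],0]
    - [[0,0,0],0]

```text
time: 5.12
tcp_pos: [561.2, 298.9, 149.9]
eef_rot: [0.03, 1.0, 0.0, 0.0]
force: [-0.3, -0.0, -1.7]
grip_width: 0.581
grip_force: 4.5
```

```bash
python3 - <<'E'
from h import *
im=grab('scene')
i=im['frame'][110:240,260:400];cv2.imwrite('pics/s3.png',cv2.resize(i,(700,600),interpolation=2)[:,:,::-1])
s=get_state();print(s['tcp_pos'],s['force'],s['grip_width'],s['grip_force'],s['time'])
E
```

```text
[560.89854025 298.64623552 149.38963007] [-0.53751613 -0.40168755 -1.66575185] 0.5802414545932765 4.488797622034326 5.1667
```

View pics/s3.png

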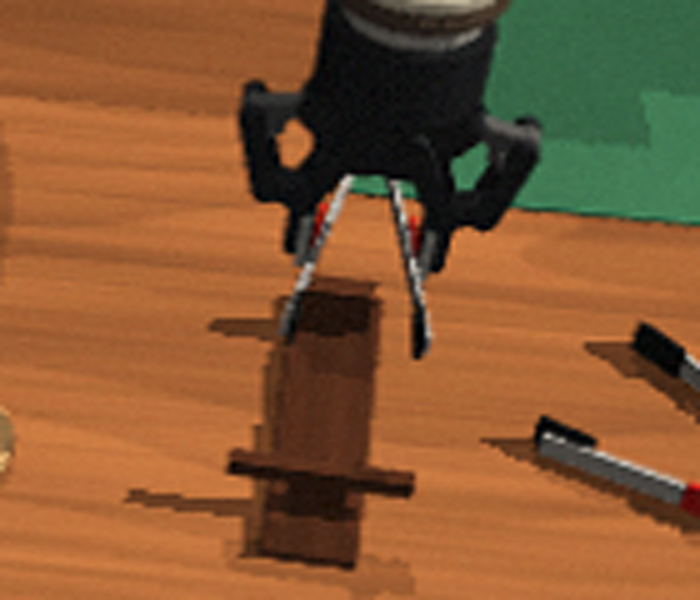

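The tongs hang level from the gripper clear of the rest, with the jaws open at crop (290,330) and (422,345). Measuring the jaws relative to the TCP.

```bash
python3 - <<'E'
from h import *
im=dict(np.load('scene.npz'));P=cloud(im);hsv=cv2.cvtColor(im['frame'],cv2.COLOR_RGB2HSV)
Z=P[...,2]
for n,(u0,u1,v0,v1) in dict(L=(314,330,150,188),R=(334,350,150,190)).items():
    m=np.zeros((384,512),bool);m[v0:v1,u0:u1]=1;m&=(Z>140)&(Z<190)&(P[...,0]>575);p=P[m]
    print(n);
    for x0 in range(575,650,10):
        q=p[(p[:,0]>=x0)&(p[:,0]<x0+10)]
        if len(q): print(x0,len(q),q.mean(0).round(1),'z',q[:,2].min().round(),q[:,2].max().round())
E
```

```text
L
575 6 [580.1 272.5 171.5] z 167.0 174.0
585 4 [589.3 270.6 172.3] z 168.0 174.0
595 7 [598.5 268.2 172.5] z 166.0 176.0
605 7 [610.5 266.3 174.7] z 172.0 179.0
615 11 [620.9 264.7 175.8] z 172.0 180.0
625 17 [628.5 263.3 169.7] z 160.0 177.0
R
575 15 [577.9 321.3 171.2] z 160.0 187.0
585 8 [590.2 320.9 172. ] z 168.0 174.0
595 7 [598.6 322.  169.6] z 162.0 175.0
605 7 [610.9 322.  172.5] z 166.0 176.0
615 13 [620.  323.4 173.8] z 163.0 179.0
625 19 [629.9 323.9 170.9] z 161.0 178.0
635 4 [635.4 323.  172.4] z 165.0 180.0
```

Jaw centre is about TCP + (62, 0, +20), level and aligned. Moving to the boat at (632.5,-82.5) with a heading of 25°, which puts the TCP at (576,-109).

Call:
carry_out:
  increments:
    - [[0,-0.02,0],0.0079]
    - [[0,-0.04,0],0.0079]
    - [[0.0025,-0.0562,0],0.0079]
    - [[0.0025,-0.0562,0],0.0079]
    - [[0.0025,-0.0562,0],0.0079]
    - [[0.0025,-0.0562,0],0.0079]
    - [[0.0025,-0.0562,0],0.0079]
    - [[0.0025,-0.0562,0],0.0079]
    - [[0.0025,-0.0562,0],0.0079]
    - [[0.0025,-0.0562,0],0.0079]
    - [[0.0025,-0.0562,0],0.0079]
    - [[0.0025,-0.0562,0],0.0079]
    - [[0.0025,-0.0562,0],0.0079]
    - [[0.0025,-0.0562,0],0.0079]
    - [[0.0025,-0.0562,0],0.0079]
    - [[0.0025,-0.0562,0],0.0079]
    - [[0.0025,-0.0562,0],0.0079]
    - [[0,-0.0562,0],0.0079]
    - [[0,-0.04,0],0.0079]
    - [[0,-0.02,0],0.0079]

```text
time: 6.83
tcp_pos: [575.2, -112.4, 148.8]
eef_rot: [-0.215, 0.977, -0.0, -0.001]
force: [-0.1, -0.3, -0.5]
grip_width: 0.581
grip_force: 4.5
```

Call:
carry_out:
  increments:
    - [[0,0,0],0]
    - [[0,0,0],0]
    - [[0,0,0],0]
    - [[0,0,0],0]

```text
time: 7.17
tcp_pos: [576.2, -107.1, 149.7]
eef_rot: [-0.217, 0.976, 0.0, -0.0]
force: [0.3, -0.0, -1.1]
grip_width: 0.579
grip_force: 4.5
```

```bash
python3 - <<'E'
from h import *
im=grab('scene')
i=im['frame'][130:240,110:230];cv2.imwrite('pics/s4.png',cv2.resize(i,(655,600),interpolation=2)[:,:,::-1])
s=get_state();print(s['tcp_pos'],s['eef_rot'],s['grip_width'],s['grip_force'],s['time'])
P=cloud(im);Z=P[...,2]
m=np.zeros((384,512),bool);m[120:230,110:230]=1;m&=(Z>158)&(Z<182)&(P[...,0]>600);p=P[m]
t=np.radians(25);a=(p[:,:2]-s['tcp_pos'][:2])@np.array([[np.cos(t),-np.sin(t)],[np.sin(t),np.cos(t)]])
for sd in(a[:,1]>0,a[:,1]<0):
    q=a[sd&(a[:,0]>40)&(a[:,0]<85)];print(len(q),q.mean(0),q.min(0),q.max(0),p[sd&(a[:,0]>40)&(a[:,0]<85)][:,2].mean())
m=np.zeros((384,512),bool);m[165:215,150:190]=1;m&=(Z>66)&(Z<90);p=P[m][:,:2];print('boat',cv2.minAreaRect(p.astype(np.float32)))
E
```

```text
[ 576.22732099 -107.23415334  149.75857078] [-2.17463582e-01  9.76068382e-01  3.18069000e-04 -5.29660914e-05] 0.5778770343966492 4.488336755312048 7.2167
41 [61.39238163 29.67366629] [44.6220601  25.62342563] [72.56148264 35.2469835 ] 171.436185970418
36 [ 61.99569711 -29.39511957] [ 41.58080932 -33.9575679 ] [ 72.67590435 -24.88673432] 172.58624147870952
boat ((633.3978271484375, -82.59673309326172), (60.582923889160156, 22.16128921508789), 25.12338638305664)
```

View pics/s4.png

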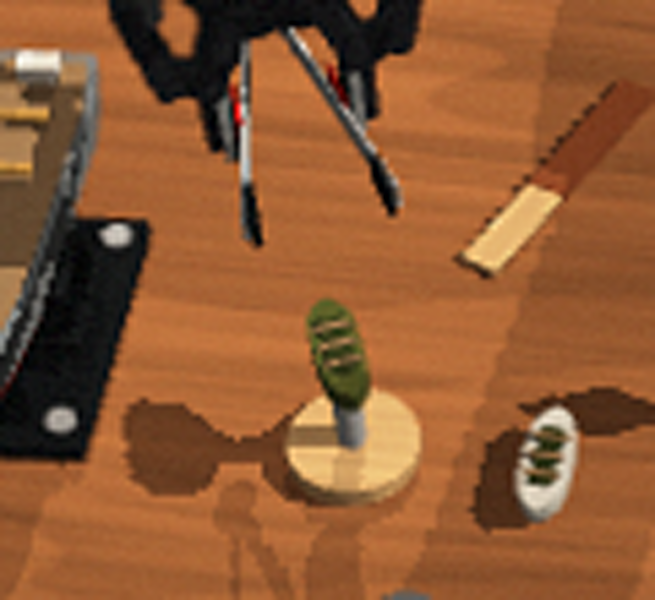

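Jaws are symmetric about the TCP line, and the boat is at (633.4,-82.6) with a heading of 25°, so only about 1.5 mm needs correcting. Descending around it.

Call:
carry_out:
  increments:
    - [[0.002,-0.004,-0.01],0]
    - [[0,0,-0.02],0]
    - [[0,0,-0.02],0]
    - [[0,0,-0.02],0]
    - [[0,0,-0.02],0]
    - [[0,0,-0.02],0]
    - [[0,0,-0.02],0]
    - [[0,0,-0.02],0]
    - [[0,0,-0.02],0]
    - [[0,0,-0.02],0]
    - [[0,0,-0.02],0]
    - [[0,0,-0.02],0]
    - [[0,0,-0.01],0]
    - [[0,0,0],0]
    - [[0,0,0],0]
    - [[0,0,0],0]

```text
time: 8.55
tcp_pos: [577.4, -110.4, 54.2]
eef_rot: [-0.217, 0.976, -0.0, 0.0]
force: [0.0, -0.0, -0.6]
grip_width: 0.583
grip_force: 4.5
```

```bash
python3 - <<'E'
from h import *
im=grab('scene')
i=im['frame'][140:230,120:220];cv2.imwrite('pics/s5.png',cv2.resize(i,(667,600),interpolation=2)[:,:,::-1])
s=get_state();print(s['tcp_pos'],s['force'],s['grip_width'],s['grip_force'],s['time'])
E
```

```text
[ 577.49726545 -110.36659322   54.37796106] [ 0.45204197 -0.04595058 -1.40042553] 0.580541235491562 4.487975406227633 8.6
```

View pics/s5.png

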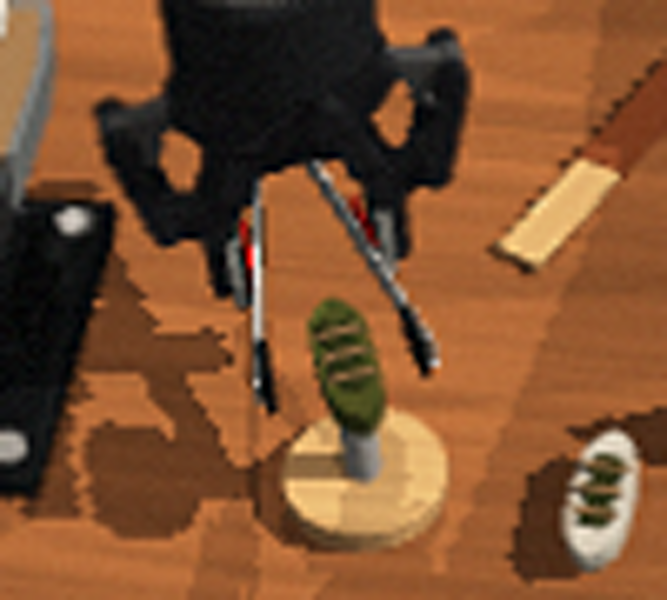

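The boat sits centred between the jaws. Closing in steps.

Call:
carry_out:
  increments:
    - [[0,0.003,0],0]
    - [[0,0,0],0]
    - [[0,0,0],0]
    - [[0,0,0],0]
    - [[0,0,0],0]
  claw: 0.4

```text
time: 9.02
tcp_pos: [577.1, -109.2, 54.0]
eef_rot: [-0.217, 0.976, -0.0, 0.0]
force: [1.1, 0.3, -1.2]
grip_width: 0.396
grip_force: 5.8
```

Call:
carry_out:
  increments:
    - [[0,0,0],0]
    - [[0,0,0],0]
    - [[0,0,0],0]
    - [[0,0,0],0]
    - [[0,0,0],0]
    - [[0,0,0],0]
  claw: 0.28

```text
time: 9.52
tcp_pos: [577.1, -109.2, 54.0]
eef_rot: [-0.217, 0.976, -0.0, 0.0]
force: [-0.5, 0.2, 2.1]
grip_width: 0.329
grip_force: 61.2
```

```bash
python3 - <<'E'
from h import *
im=grab('scene')
i=im['frame'][140:230,120:220];cv2.imwrite('pics/s6.png',cv2.resize(i,(667,600),interpolation=2)[:,:,::-1])
s=get_state();print(s['tcp_pos'],s['force'],s['grip_width'],s['grip_force'],s['time'])
E
```

```text
[ 577.07188101 -109.28980538   53.97568138] [-0.81589112 -0.08448489  1.07183481] 0.3294756750985307 61.23695969581604 9.5667
```

View pics/s6.png

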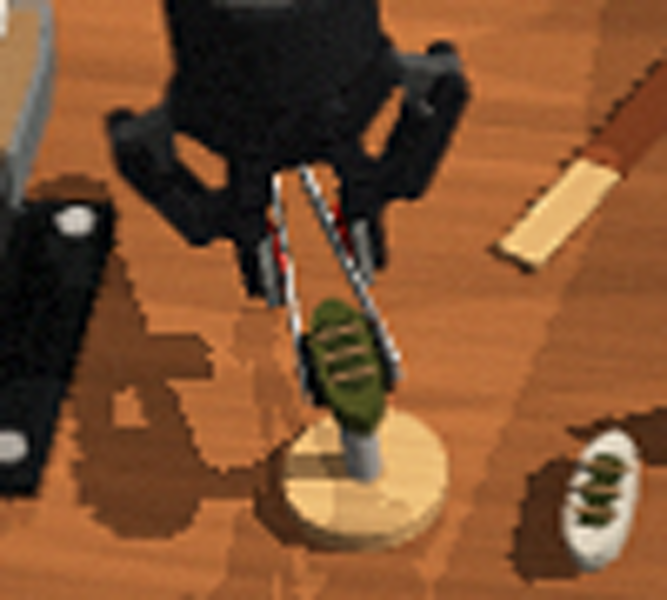

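The jaws clasp the boat amidships at a 61 N grip. Lifting 94 mm, then carrying it to the chocks.

Call:
carry_out:
  increments:
    - [[0,0,0.008],0]
    - [[0,0,0.015],0]
    - [[0,0,0.02],0]
    - [[0,0,0.02],0]
    - [[0,0,0.02],0]
    - [[0,0,0.02],0]
    - [[0,0,0.02],0]
    - [[0,0,0.02],0]
    - [[0,0,0.02],0]
    - [[0,0,0.02],0]
    - [[0,0,0.02],0]
    - [[0,0,0.015],0]
    - [[0,0,0.01],0]
    - [[0,0,0.007],0]
    - [[0,0,0],0]
    - [[0,0,0],0]
    - [[0,0,0],0]

```text
time: 10.98
tcp_pos: [576.6, -109.1, 147.4]
eef_rot: [-0.217, 0.976, 0.0, -0.0]
force: [-0.2, -0.1, -1.3]
grip_width: 0.328
grip_force: 61.0
```

```bash
python3 - <<'E'
from h import *
im=grab('scene')
s=get_state();print(s['tcp_pos'],s['grip_width'],s['grip_force'],s['time'])
P=cloud(im);hsv=cv2.cvtColor(im['frame'],cv2.COLOR_RGB2HSV)
m=(hsv[...,0]>28)&(hsv[...,0]<45)&(hsv[...,1]>100)&(P[...,2]>130)&(P[...,2]<200)
m[:, :120]=0;m[:,230:]=0
p=P[m];print(len(p),p.mean(0),p.min(0),p.max(0),cv2.minAreaRect(p[:,:2].astype(np.float32)))
E
```

```text
[ 576.65859309 -109.09536315  147.37290337] 0.326954956797685 60.96965432167053 11.0333
119 [639.10435093 -80.17761879 169.7730667 ] [ 609.62491334 -100.36222194  159.63661524] [660.76577042 -65.84155946 174.32558189] ((634.5296020507812, -81.06527709960938), (57.074623107910156, 23.16592788696289), 27.336719512939453)
```

The boat is up and level (top about 174, underside about 155), near (634,-82). Shifting by (-98.5,-183) mm.

Call:
carry_out:
  increments:
    - [[-0.006,-0.0115,0],0]
    - [[-0.012,-0.022,0],0]
    - [[-0.018,-0.033,0],0]
    - [[-0.018,-0.033,0],0]
    - [[-0.018,-0.033,0],0]
    - [[-0.018,-0.033,0],0]
    - [[-0.018,-0.033,0],0]
    - [[-0.018,-0.033,0],0]
    - [[-0.018,-0.033,0],0]
    - [[-0.018,-0.033,0],0]
    - [[-0.018,-0.033,0],0]
    - [[-0.018,-0.033,0],0]
    - [[-0.018,-0.033,0],0]
    - [[-0.012,-0.033,0],0]
    - [[-0.012,-0.022,0],0]
    - [[-0.006,-0.0115,0],0]
    - [[0,0,0],0]
    - [[0,0,0],0]
    - [[0,0,0],0]
    - [[0,0,0],0]

```text
time: 12.7
tcp_pos: [479.2, -293.2, 147.9]
eef_rot: [-0.218, 0.976, 0.0, 0.0]
force: [0.1, 0.2, -0.9]
grip_width: 0.324
grip_force: 61.0
```

Call:
carry_out:
  increments:
    - [[0,0,0],0]
    - [[0,0,0],0]
    - [[0,0,0],0]
    - [[0,0,0],0]
    - [[0,0,0],0]
    - [[0,0,0],0]

```text
time: 13.2
tcp_pos: [478.7, -294.3, 147.9]
eef_rot: [-0.217, 0.976, 0.0, 0.0]
force: [0.3, 0.3, -2.0]
grip_width: 0.331
grip_force: 61.0
```

```bash
python3 - <<'E'
from h import *
im=grab('scene')
i=im['frame'][110:230,60:200];cv2.imwrite('pics/s7.png',cv2.resize(i,(700,600),interpolation=2)[:,:,::-1])
s=get_state();print(s['tcp_pos'],s['grip_width'],s['grip_force'],s['time'])
P=cloud(im);hsv=cv2.cvtColor(im['frame'],cv2.COLOR_RGB2HSV)
m=(hsv[...,0]>28)&(hsv[...,0]<45)&(hsv[...,1]>100)&(P[...,2]>130)&(P[...,2]<200)
m[:, :60]=0;m[:,200:]=0
p=P[m];print(len(p),p.mean(0),p.min(0),p.max(0),cv2.minAreaRect(p[:,:2].astype(np.float32)))
E
```

```text
[ 478.61842683 -294.36655538  147.8813784 ] 0.32725562797651014 60.96963286399841 13.25
81 [ 544.53552266 -262.40935284  169.20294845] [ 509.74125747 -282.82011088  158.96617738] [ 564.51986992 -250.08076882  174.26357918] ((537.5385131835938, -266.68621826171875), (56.302371978759766, 24.55296516418457), 30.566679000854492)
```

View pics/s7.png

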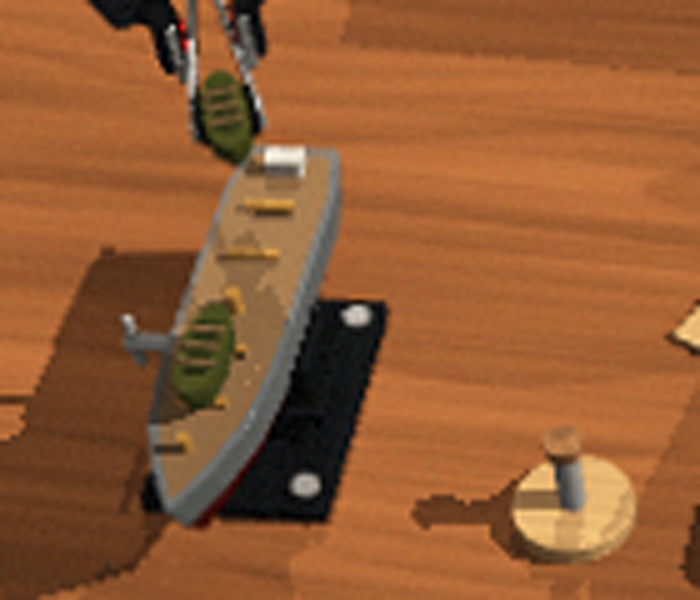

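The boat is held level in the tongs near (536,-266), about 65 mm above the chocks. The empty chock bars show at crop (270,207) and (248,255), and the stand is empty. I cross-check the chocks in this view and hand in if they agree.

```bash
python3 - <<'E'
from h import *
im=dict(np.load('scene.npz'))
w=world(im,np.array([114.,109.6]),np.array([151.4,161.]));c=w.mean(0);print(w,c)
if np.hypot(c[0]-536,c[1]+265.5)<15: print(hand_in())
E
```

```text
[[ 518.6885182  -264.66454259   85.94527419]
 [ 554.34749489 -265.29630721   85.67825525]] [ 536.51800655 -264.9804249    85.81176472]
the job is handed in; nothing more can be done
None
```

I handed the job in with the olive lifeboat held level in the tongs, about 65 mm above the empty chocks and within a few millimetres of their centre. The verdict was not shown. The fingers touched only the tongs' red pads, and I saw nothing else disturbed on the way.

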